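# Fit the square nozzle onto the clay extruder's studs

### The arm

A 6-joint arm with a two-finger parallel gripper is mounted at the origin on the work surface. World frame = base frame: x ahead of the robot, y to its left, z up, the work surface at z = 0. Lengths are in m, angles in rad, forces in N, time in s.
With the tool pointing down it reaches from about 0.4 to 0.825 m from the base axis. Payload 7 kg.
Tool frame: the origin (TCP) lies at the very end of the fingers, on their centre line; the grasp point (between the pads) lies 19 mm behind it; z points along the fingers, x is the direction in which the jaws open and shut, and the axes are right-handed (so a half turn about z gives the same grasp; the last joint's range is limited). The gripper opens to 88 mm and grips with 3 to 60 N. Pads are 19 mm wide; open, the fingers measure 130 mm over their backs; the gripper's body (78 mm by 193 mm) begins 47 mm behind the grasp point.
Start: joints at [1.613, 0.359, 0.012, 0, -1.224, -0.288], TCP at [0.164, 0.655, 0.227] pointing down, gripper open.
Joint ranges: [-3.07, 3.07], [-1.43, 2.12], [-1.02, 1.25], [-3.03, 1.67], [-3.05, -0], [-3.03, 3.03]. Speed limits (rad/s): [2.39, 2.39, 3.01, 3.14, 3.14, 3.14].

### API

Orientations are given as [roll, pitch, yaw] about the fixed x, y, z axes, in that order (R = Rz(yaw) Ry(pitch) Rx(roll)).
In Python, from station import telemetry, grab_frame, arm, regions_of, pinpoint gives the robot as it stands. The module is installed in compiled form; this text tells all that it offers.
- The arm moves only by the shell command python3 -m inch 'ROWS' [FORCE]. ROWS is text: rows parted by semicolons, each of 7 numbers parted by spaces: the opening, from 0 (shut) to 1 (fully open), then the shift along the world's x, y, z in cm, then the turn, a rotation vector about the world's x, y, z in degrees. A call has 1 to 12 rows; each row is the pose to reach, as a shift and turn from the pose measured when the call began; what a row does not reach only later rows make up. A row lasts 1/8 s, in which the tool goes at most 62.5 mm and 10.7 degrees, less where a joint would pass 70% of its speed; a pose out of reach is approached as far as the arm can. A call with a gripper value outside its range is refused whole. The fingers move at their own pace and stop on an object; FORCE is the grip in N (left out, the last holds). Time passes only in rows, so rows that repeat a pose let the fingers close. It gives the time, the measured TCP pose, the force and the opening at its end, in the units of the state.
- telemetry.get_state(): the state, without advancing time (a new reading comes with each control period).
- grab_frame(name): name is "scene" or "side" or "wrist"; returns a dict with "pixels" (400x640x3 uint8, red, green, blue), "fx", "fy", "cx", "cy" (pixels), "R" (3x3) and "t" (3): a world point X has camera coordinates R X + t. Camera axes: x right, y down, z forward; pixel columns grow to the right and rows downward; lengths in m; the calibration is good to about 2 mm. A picture is of the moment at which its call begins. There is no depth.
- arm.job_done(): hands the job in, once; it reports no verdict.
Trained networks look in the newest picture that a camera, given by its name, has taken for a name from the list of things; names that differ only in an ending like _2 or _b are one class to them, and where a whole thing is asked for, a point or a joint stands for the part that bears it (a point fixed in the world has none). Each returns a list of dicts, best first, with "p" (0 to 1); they miss things now and then, are a little off and sometimes report something else, mostly with a low value. They report only what shows in the picture. A call takes as long as a camera call.
- regions_of(camera, name): "pixels" (400x640 bool, what is visible of it) and "bbox" ([left, top, right, bottom] in pixels, round what is visible of it).
- pinpoint(camera, name): "location" ([column, row] in pixels: a listed point, or the origin of a listed thing).
The state is a dict: "t": time; "q": joint angles; "qd": joint speeds; "joint_efforts": joint torques, N m; "eef_pos": TCP position; "ee_rot": TCP orientation; "force": force on the tool from outside, world axes, zero at the start; "moment": the same for the moment, N m; "width": finger opening in m.
Only numpy, scipy, OpenCV 4.12 (cv2) and the standard library are available. Lean on these libraries where they do the work, as an engineer would, in place of code of your own. Each camera call takes 0.05 s, during which the arm holds its last target. There are 200 camera calls.

### The job

Fit the square-necked nozzle onto the clay extruder barrel that stands nose-up in its bench stand: set it over the end, turn it until all four holes line up with the four studs, slide it down fully home, flat on the barrel's flange, and let go. Leave the round nozzle, the dish of wing nuts and the white glaze jar where they are.

Things in the scene. Friction and masses are not known exactly. Their poses are not given: they have to be found in the camera images.
- nozzle_sq: The nozzle to fit: cast aluminium, about 0.62 kg, standing flange down on the table. Round flange 152 mm wide, 12 mm thick, with four through holes 12.5 mm wide (countersunk to 16.5 mm underneath) on a circle of 62 mm radius, every 90 degrees. Origin: centre of the flange's underside, z up; the holes lie at 62 mm along +x, -x, +y and -y.
- mouth (a point): Middle of the mouth of that nozzle, 82 mm above its underside: the top of its upright SQUARE neck, a tube 40 x 40 mm outside and 70 mm tall with a 30 mm square mouth. The neck's flat faces look along +x, -x, +y and -y, the directions of the four holes. A low 52 mm square root round the neck reaches 18 mm above the underside.
- nozzle_rd: The other nozzle, not to be used and to be left where it is: the same flange, holes and height, but with a ROUND neck 40 mm in diameter. The two nozzles stand in either of two places. Origin: centre of the flange's underside, z up.
- stand: The stand, fixed to the table: green round foot 184 mm wide, three posts and a green clamp ring (164 mm wide, 103 to 125 mm up) that hold the steel extruder barrel (104 mm wide) nose-up. Origin: centre of the foot's underside, z up. Its yaw says nothing about the barrel, which may stand at any angle in the ring and turns only under a hard twist (about 1.5 N m).
- nose (a point): Centre of the barrel's upper end: the top face of its flange (156 mm wide, bore 92 mm), 200 mm above the table; z up. When the nozzle is home its underside lies flat on this face. The axes here say nothing about the studs' angle.
- stud_tips (a point): On the barrel's axis, level with the tips of its four steel studs, 226 mm above the table. Studs: 10 mm thick, 26 mm tall, the last 3 mm tapered to 6 mm, on a circle of 62 mm radius, every 90 degrees. Their angle is not measured: see it, or feel it by resting the nozzle lightly on the tips and turning it, by up to 90 degrees, until it drops over them.
- nut_dish: A bystander: small white dish, 84 mm wide and 22 mm tall, with four brass wing nuts. Origin: centre of its underside.
- glaze: A bystander: a white glaze jar, 68 mm wide, 85 mm tall. Origin: centre of its underside.

How it is judged:
By the outcome, as a careful person would: the job done as asked, in the order asked, and still so for the second after the job is handed in, with the robot touching nothing.
It also fails if it takes over 64 s, if anything falls off the work surface, if the arm or the gripper's body presses on something with over 40 N, if the wrist force passes 120 N, or if a joint passes its speed limit or range.

## Working session

There is one attempt and no reset: what is moved stays moved. The work goes in short steps, Python scripts to look and compute and a shell command to move; the robot and the scene stay as the last step left them, time stands still between calls to the robot, and variables do not carry over. Pictures are saved under pics/ and viewed, about 8 in all and at most 12, crops included, and the job is handed in when it is done.

```bash
mkdir -p pics; cat > h.py <<'E'
import numpy as np, cv2
from station import telemetry, grab_frame, arm, regions_of, pinpoint
def save(f,n,crop=None,scale=1):
    im=cv2.cvtColor(np.asarray(f["pixels"]),cv2.COLOR_RGB2BGR)
    if crop: l,t,r,b=crop; im=im[t:b,l:r]
    if scale!=1: im=cv2.resize(im,None,fx=scale,fy=scale,interpolation=cv2.INTER_CUBIC)
    cv2.imwrite("pics/"+n,im)
def P(f):
    K=np.array([[f["fx"],0,f["cx"]],[0,f["fy"],f["cy"]],[0,0,1]]); return K@np.c_[np.array(f["R"]),np.array(f["t"])]
def onplane(f,uv,z):
    R=np.array(f["R"]);t=np.array(f["t"]); c=-R.T@t
    d=R.T@np.array([(uv[0]-f["cx"])/f["fx"],(uv[1]-f["cy"])/f["fy"],1]); return c+d*(z-c[2])/d[2]
def tri(f1,a,f2,b):
    X=cv2.triangulatePoints(P(f1),P(f2),np.array(a,float).reshape(2,1),np.array(b,float).reshape(2,1))[:,0]; return X[:3]/X[3]
def proj(f,X):
    x=P(f)@np.r_[X,1]; return x[:2]/x[2]
E
python3 - <<'E'
from h import *
np.set_printoptions(precision=4,suppress=True)
Z=dict(nozzle_sq=0,mouth=.082,nozzle_rd=0,stand=0,nose=.2,stud_tips=.226,nut_dish=0,glaze=0)
for c in ["scene","side","wrist"]:
    f=grab_frame(c); save(f,c+"0.png"); print(c,"cam at",-np.array(f["R"]).T@np.array(f["t"]))
    for n,z in Z.items():
        for r in pinpoint(c,n)[:2]: print(n,round(r["p"],2),np.array(r["location"]),onplane(f,r["location"],z))
s=telemetry.get_state(); print(s["t"],s["eef_pos"],s["ee_rot"],s["force"],s["width"])
a=cv2.imread("pics/scene0.png");b=cv2.imread("pics/side0.png")
E
```

```text
scene cam at [1.2482 0.6865 0.9437]
nozzle_sq 0.83 [305.5 203.7] [ 0.477  -0.1184  0.    ]
mouth 0.84 [304.2 181.5] [ 0.4723 -0.1269  0.082 ]
mouth 0.74 [410.2 348.1] [0.7216 0.4481 0.082 ]
nozzle_rd 0.74 [251.3 184.2] [ 0.533  -0.3209  0.    ]
stand 0.93 [379.5 273.5] [0.5422 0.2325 0.    ]
nose 0.65 [389.3 217.4] [0.5345 0.2343 0.2   ]
stud_tips 0.76 [388.4 210.3] [0.5408 0.2331 0.226 ]
nut_dish 0.58 [280.1 259.8] [ 0.6962  0.0032 -0.    ]
glaze 0.72 [406.4 348.4] [0.6783 0.4196 0.    ]
side cam at [0.1455 0.5787 0.6038]
nozzle_sq 0.64 [390.2 229.1] [ 0.4722 -0.1473  0.    ]
mouth 0.72 [392.5 204.3] [ 0.4716 -0.1425  0.082 ]
nozzle_rd 0.79 [405.3 192.9] [ 0.5211 -0.3345  0.    ]
stand 0.89 [271.2 307.9] [0.542 0.234 0.   ]
nose 0.94 [264.7 235.7] [0.5297 0.2399 0.2   ]
nose 0.67 [152.1 336.4] [0.501  0.4743 0.2   ]
stud_tips 0.63 [267.4 222.5] [0.5266 0.2332 0.226 ]
glaze 0.8 [152.7 338. ] [0.673  0.4238 0.    ]
wrist cam at [0.2333 0.6374 0.3854]
1.35 [0.1643 0.6547 0.2266] [-3.1415 -0.     -1.8166] [-0.2972 -0.7182  0.9528] 0.08743760519399356
```

View pics/scene0.png

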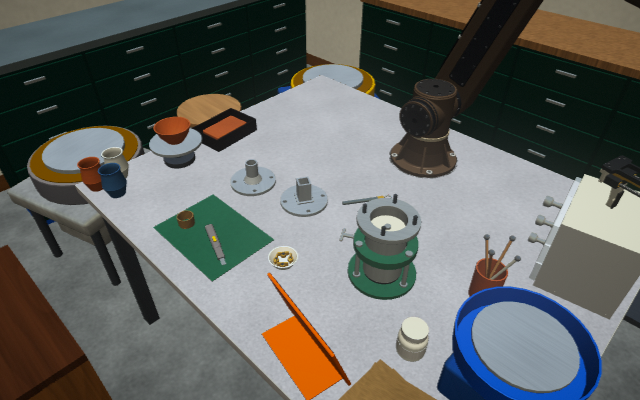

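View pics/side0.png

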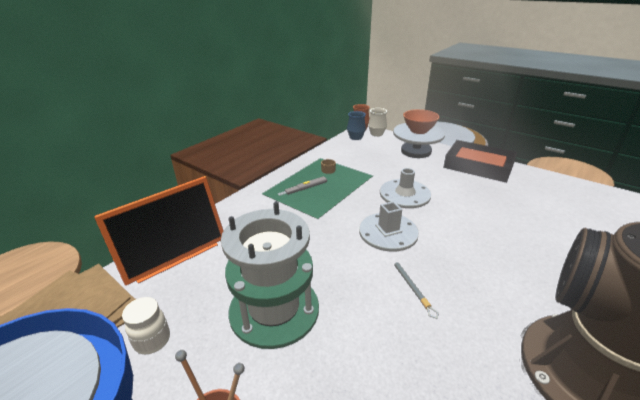

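The square-necked nozzle is the nearer one (scene 304,190; side 390,220), at about (0.475,-0.135). The stand is at about (0.541,0.233), with its stud tips in the side view at (232,219), (276,205), (299,227) and (252,246). Next I move above the stand for a close wrist look.

```bash
python3 -m inch '1 0 0 6 0 0 0;1 0 0 12 0 0 0;1 4 -4 18 0 0 0;1 8 -9 20 0 0 0;1 12 -14 20 0 0 0;1 16 -18 20 0 0 0;1 20 -23 20 0 0 0;1 24 -28 20 0 0 0;1 28 -33 20 0 0 0;1 32 -38 20 0 0 0;1 34 -40 20 0 0 0;1 34 -40 20 0 0 0'
python3 - <<'E'
from h import *
np.set_printoptions(precision=4,suppress=True)
f=grab_frame("wrist"); save(f,"w1.png"); print("cam",-np.array(f["R"]).T@np.array(f["t"]), np.array(f["R"]))
for n,z in dict(stud_tips=.226,nose=.2).items():
    for r in pinpoint("wrist",n)[:2]: print(n,round(r["p"],2),np.array(r["location"]),onplane(f,r["location"],z))
g=grab_frame("side")
for uv in [(232,219),(276,205),(299,227),(252,246)]:
    X=onplane(g,uv,.226); print(X, np.degrees(np.arctan2(X[1]-.233,X[0]-.541)))
E
```

```text
t: 2.85
eef_pos: [0.5059, 0.2521, 0.4264]
ee_rot: [-3.142, -0.001, -1.821]
force: [-0.2, 0.0, 0.1]
width: 0.0879
cam [0.5748 0.2346 0.5853] [[-0.2476 -0.9689  0.0003]
 [-0.9338  0.2387  0.2666]
 [-0.2584  0.0658 -0.9638]]
stud_tips 0.74 [330.7 152.6] [0.5351 0.2308 0.226 ]
nose 0.94 [329.8 148. ] [0.5382 0.2302 0.2   ]
[0.5834 0.2628 0.226 ] 35.07664862316011
[0.5514 0.185  0.226 ] -77.73387122412706
[0.4749 0.2104 0.226 ] -161.14031616408536
[0.5028 0.2922 0.226 ] 122.78783135321184
```

View pics/w1.png

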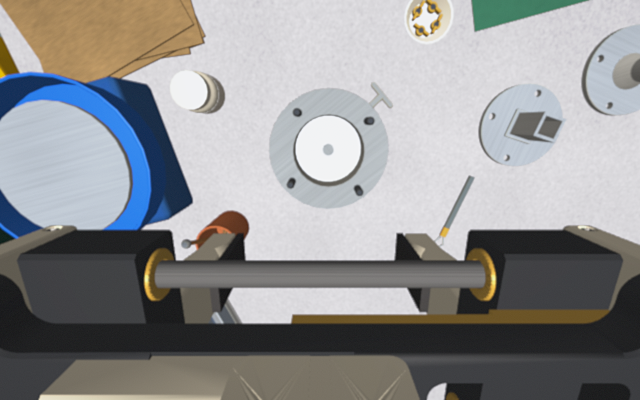

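The wrist view shows the studs near (297,112), (369,121), (359,190) and (291,183). The square nozzle's visible holes are near (539,94), (492,116) and (506,157). I'll refine both.

```bash
cat >> h.py <<'E'
def blob(f,uv,r=9,dark=True,thr=None):
    g=cv2.cvtColor(np.asarray(f["pixels"]),cv2.COLOR_RGB2GRAY).astype(float); u,v=map(int,map(round,uv))
    w=g[v-r:v+r+1,u-r:u+r+1]; bg=np.median(w); m=np.clip((bg-w if dark else w-bg)-(thr or 35),0,None)
    yy,xx=np.mgrid[v-r:v+r+1,u-r:u+r+1]; return np.array([(xx*m).sum(),(yy*m).sum()])/m.sum(), (m>0).sum()
def ring(X):
    c=X.mean(0); return c
def fit4(X,r=.062):
    # centre and angle (mod 90) from >=3 points on a circle of radius r at 90 deg spacing
    from scipy.optimize import least_squares
    best=None
    for a0 in np.radians([0,22,45,67]):
        def res(p):
            d=X[:,:2]-p[:2]; k=np.round((np.arctan2(d[:,1],d[:,0])-p[2])/(np.pi/2))*np.pi/2+p[2]
            return (d-r*np.c_[np.cos(k),np.sin(k)]).ravel()
        c0=X[:,:2].mean(0); s=least_squares(res,[*c0,a0])
        if best is None or s.cost<best.cost: best=s
    return best.x[:2],np.degrees(best.x[2])%90,np.sqrt(2*best.cost/len(X))
E
python3 - <<'E'
from h import *
np.set_printoptions(precision=4,suppress=True)
f=grab_frame("wrist")
b=[blob(f,u) for u in [(297,112),(369,121),(359,190),(291,183)]]; print(b)
print("studs",fit4(np.array([onplane(f,x[0],.213) for x in b])))
b=[blob(f,u,6) for u in [(539,94),(492,116),(506,157)]]; print(b)
print("nozzle",fit4(np.array([onplane(f,x[0],.010) for x in b])))
for n in ["nozzle_sq","mouth"]: 
    for r in pinpoint("wrist",n)[:2]: print(n,r["p"],r["location"],onplane(f,r["location"],.082 if n=="mouth" else 0))
save(f,"w2.png",(250,70,600,220),2.2)
E
```

```text
[(array([299.9871, 109.3535]), np.int64(69)), (array([370.6947, 118.711 ]), np.int64(94)), (array([360.3011, 187.5863]), np.int64(87)), (array([293.3848, 179.8925]), np.int64(79))]
studs (array([0.5347, 0.233 ]), np.float64(24.251188476250565), np.float64(0.0005979716224657326))
[(array([541.0521,  91.7533]), np.int64(27)), (array([492.7757, 113.8103]), np.int64(32)), (array([509.424 , 156.8453]), np.int64(20))]
nozzle (array([ 0.471 , -0.1354]), np.float64(58.31489353029488), np.float64(0.002504557015497187))
nozzle_sq 0.72 [520.3, 125.1] [ 0.4706 -0.1349  0.    ]
nozzle_sq 0.33 [552.7, 127.4] [ 0.451  -0.1953  0.    ]
mouth 0.67 [553.1, 129.2] [ 0.4649 -0.1352  0.082 ]
```

View pics/w2.png

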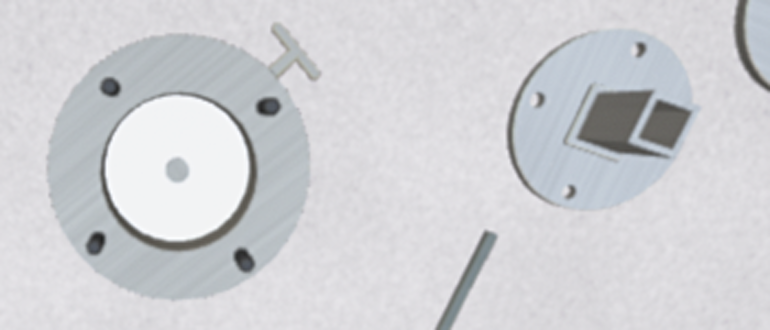

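```bash
python3 -m inch '1 -1 -6 0 0 0 -3;1 -2 -12 -2 0 0 -6;1 -3 -18 -5 0 0 -9;1 -4 -24 -8 0 0 -12;1 -5.5 -30 -11 0 0 -15;1 -6.5 -36 -14 0 0 -17.4;1 -6.5 -37 -14 0 0 -17.4;1 -6.5 -37 -14 0 0 -17.4;1 -6.5 -37 -14 0 0 -17.4'
python3 - <<'E'
from h import *
np.set_printoptions(precision=4,suppress=True)
f=grab_frame("wrist"); save(f,"w3.png"); 
for n in ["nozzle_sq","mouth"]: 
    for r in pinpoint("wrist",n)[:2]: print(n,r["p"],r["location"],onplane(f,r["location"],.082 if n=="mouth" else 0))
for a in range(4):
    X=np.array([.471,-.1354,.012])+.062*np.array([np.cos(np.radians(58.3+90*a)),np.sin(np.radians(58.3+90*a)),0]); print(proj(f,X))
E
```

```text
t: 4.32
eef_pos: [0.439, -0.1138, 0.2871]
ee_rot: [-3.141, 0.001, -2.118]
force: [-0.0, 0.2, -0.0]
width: 0.0879
nozzle_sq 0.72 [320.9, 140.3] [ 0.4747 -0.1375  0.    ]
mouth 0.84 [318.5, 149.7] [ 0.4711 -0.1316  0.082 ]
[278.3723 143.5424]
[320.7254 185.534 ]
[363.6604 144.0636]
[321.3366  98.7176]
```

View pics/w3.png

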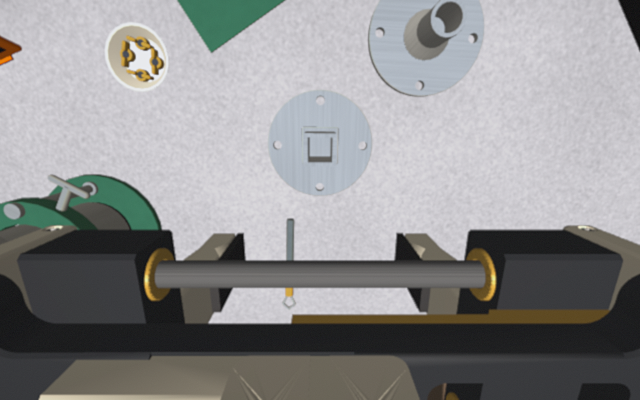

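Seen from above, the square nozzle is at (320,144) with holes at (278,145), (320,187), (363,146) and (320,101). That is already nearly square to the gripper, so I'll refine it.

```bash
python3 - <<'E'
from h import *
np.set_printoptions(precision=4,suppress=True)
f=grab_frame("wrist")
b=[blob(f,u,7,False,12) for u in [(278,145),(320,187),(363,146),(320,101)]]; print(b)
print("nozzle",fit4(np.array([onplane(f,x[0],.011) for x in b])))
s=telemetry.get_state(); print(s["eef_pos"],np.degrees(s["ee_rot"]),s["q"])
E
```

```text
[(array([278.3014, 144.1747]), np.int64(36)), (array([319.6131, 185.1788]), np.int64(30)), (array([362.2738, 145.1865]), np.int64(35)), (array([320.7606, 100.2741]), np.int64(43))]
nozzle (array([ 0.4709, -0.1334]), np.float64(57.992554244086406), np.float64(0.0010148570647175521))
[ 0.4391 -0.1135  0.2871] [-179.9613    0.0438 -121.2896] [ 0.1836 -0.055  -0.349  -0.0001 -1.2758  0.8411]
```

```bash
python3 -m inch '1 3.2 -2 -6 0 0 -0.7;1 3.2 -2 -12 0 0 -0.7;1 3.2 -2 -18 0 0 -0.7;1 3.2 -2 -22 0 0 -0.7;1 3.2 -2 -24.5 0 0 -0.7;1 3.2 -2 -24.5 0 0 -0.7;1 3.2 -2 -24.5 0 0 -0.7;0.4 3.2 -2 -24.5 0 0 -0.7;0.2 3.2 -2 -24.5 0 0 -0.7;0.2 3.2 -2 -24.5 0 0 -0.7;0.2 3.2 -2 -24.5 0 0 -0.7;0.2 3.2 -2 -24.5 0 0 -0.7' 40
```

```text
t: 6.02
eef_pos: [0.4711, -0.1335, 0.0421]
ee_rot: [-3.141, 0.001, -2.129]
force: [0.2, 0.2, -0.2]
width: 0.0432
```

```bash
python3 -m inch '0 0 0 0 0 0 0;0 0 0 0 0 0 0;0 0 0 0 0 0 0;0 0 0 0 0 0 0;0 0 0 2 0 0 0;0 0 0 4 0 0 0;0 0 0 4 0 0 0' 40
```

```text
t: 6.9
eef_pos: [0.4714, -0.1335, 0.0827]
ee_rot: [-3.14, 0.002, -2.129]
force: [0.2, 0.7, -5.4]
width: 0.0397
```

The nozzle is gripped: opening 39.7 mm, load about 5.4 N. Next I lift it while re-measuring the studs with the fixed cameras.

```bash
python3 -m inch '0 0 0 6 0 0 0;0 0 0 12 0 0 0;0 0 0 18 0 0 0;0 0 0 23 0 0 0;0 2 5 23 0 0 -6;0 2 6 23 0 0 -12;0 2 6 23 0 0 -18;0 2 6 23 0 0 -24;0 2 6 23 0 0 -30;0 2 6 23 0 0 -33.8;0 2 6 23 0 0 -33.8'
python3 - <<'E'
from h import *
from scipy.optimize import least_squares
np.set_printoptions(precision=4,suppress=True)
for c in ["scene","side"]:
    f=grab_frame(c); img=np.asarray(f["pixels"]); g=cv2.cvtColor(img,cv2.COLOR_RGB2GRAY)
    pts=[]
    for k in range(4):
        a=np.radians(24.25+90*k); X=np.array([.537+.062*np.cos(a),.233+.062*np.sin(a),.215])
        u,v=proj(f,X).round().astype(int); m=(g[v-16:v+17,u-9:u+10]<75).astype(np.uint8)
        n,l,s,ce=cv2.connectedComponentsWithStats(m)
        i=1+np.argmax(s[1:,4]) if n>1 else 0
        top,bot=s[i,1]+v-16, s[i,1]+s[i,3]+v-16; cen=ce[i]+[u-9,v-16]; pts.append(onplane(f,cen,.213)); print(c,(u,v),cen,s[i])
    print(fit4(np.array(pts)))
    save(f,c+"4.png",(340,170,440,270) if c=="scene" else (210,180,330,280),4)
a=cv2.imread("pics/scene4.png");b=cv2.imread("pics/side4.png");cv2.imwrite("pics/both4.png",np.hstack([a[:400,:400],b[:400,:400]]))
E
```

```text
t: 8.28
eef_pos: [0.4909, -0.0733, 0.3109]
ee_rot: [-3.141, -0.001, -2.719]
force: [-0.8, 0.2, -5.8]
width: 0.0396
scene (np.int64(383), np.int64(230)) [382.871  230.8065] [ 7 12  5 10 31]
scene (np.int64(415), np.int64(219)) [414.625  219.9688] [ 7 13  5  9 32]
scene (np.int64(395), np.int64(198)) [394.7407 198.4815] [ 7 12  4  9 27]
scene (np.int64(364), np.int64(207)) [364.2222 208.0741] [ 8 13  4  9 27]
(array([0.5376, 0.2342]), np.float64(24.13248785867561), np.float64(0.0003165139091056258))
side (np.int64(231), np.int64(221)) [232.  223.5] [ 8 13  5 12 40]
side (np.int64(250), np.int64(248)) [251.2889 251.5778] [ 8 14  6 12 45]
side (np.int64(298), np.int64(230)) [298.7568 232.8919] [ 8 14  4 11 37]
side (np.int64(275), np.int64(206)) [276.1613 208.5161] [ 9 14  4 10 31]
(array([0.5318, 0.236 ]), np.float64(24.27554968508894), np.float64(0.0005274732873658738))
```

View pics/both4.png

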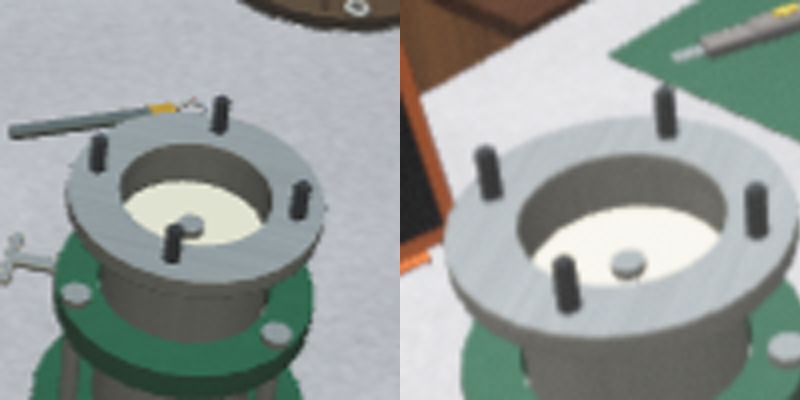

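All three views agree on a stud angle of about 24.2°, and the centre averages about (0.5345,0.234). Moving over the studs.

```bash
python3 -m inch '0 0.8 5 0 0 0 0;0 1.6 10 0 0 0 0;0 2.4 15 0 0 0 0;0 3.2 20 0 0 0 0;0 3.9 25 0 0 0 0;0 4.36 29 0 0 0 0;0 4.36 30.7 0 0 0 0;0 4.36 30.7 -2 0 0 0;0 4.36 30.7 -3 0 0 0;0 4.36 30.7 -3 0 0 0;0 4.36 30.7 -3 0 0 0'
python3 - <<'E'
from h import *
np.set_printoptions(precision=4,suppress=True)
s=telemetry.get_state();print(s["eef_pos"],np.degrees(s["ee_rot"]),s["force"],s["q"])
o=[]
for c,cr in [("scene",(330,140,450,250)),("side",(205,150,325,260)),]:
    f=grab_frame(c); save(f,c+"5.png",cr,3.3); o.append(cv2.imread("pics/"+c+"5.png"))
cv2.imwrite("pics/both5.png",np.hstack(o))
f=grab_frame("wrist"); save(f,"w5.png",(220,100,420,260),3)
E
```

```text
t: 9.75
eef_pos: [0.5351, 0.2333, 0.2823]
ee_rot: [-3.14, 0.001, -2.718]
force: [-0.1, -0.1, -4.1]
width: 0.0398
[0.5351 0.2333 0.2823] [-179.9257    0.0798 -155.7344] [-0.0975 -0.0765 -4.0511] [ 0.7471  0.177  -0.1093  0.0017 -1.2836 -0.324 ]
```

View pics/both5.png

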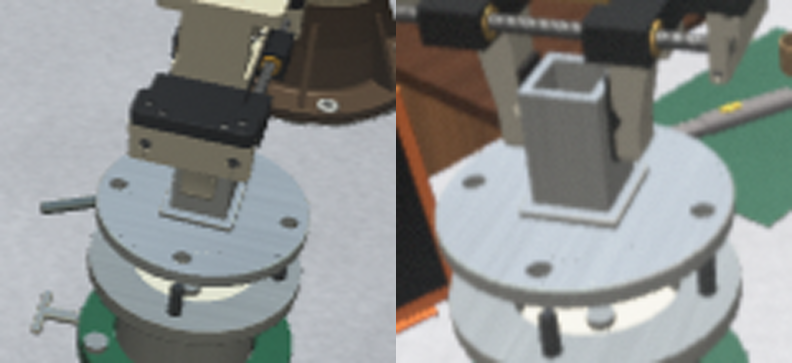

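View pics/w5.png

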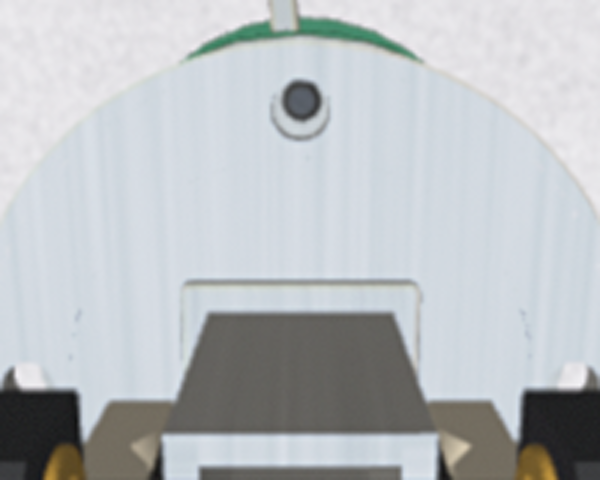

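The hole sits at full-frame (320,136) with the stud tip inside it at (320.7,133.3). I'll compare them in 3D.

```bash
python3 - <<'E'
from h import *
np.set_printoptions(precision=4,suppress=True)
f=grab_frame("wrist"); 
h=onplane(f,(220+300/3,100+109/3),.2523); s=onplane(f,(220+302/3,100+100/3),.226)
print(h,s,s-h)
a=np.radians(24.2-90); X=np.array([.5351+.062*np.cos(a),.2333+.062*np.sin(a)])
print("expected hole",X, "stud for (.5345,.234)", np.array([.5345,.234])+X-[.5351,.2333])
E
```

```text
[0.5598 0.177  0.2523] [0.5597 0.1761 0.226 ] [-0.0001 -0.0009 -0.0263]
expected hole [0.5605 0.1767] stud for (.5345,.234) [0.5599 0.1774]
```

The hole and stud agree to within 1 mm. Lowering onto the tapers.

```bash
python3 -m inch '0 0 0 -0.6 0 0 0;0 0 0 -1.2 0 0 0;0 0 0 -1.5 0 0 0;0 0 0 -1.8 0 0 0;0 0 0 -2 0 0 0;0 0 0 -2 0 0 0;0 0 0 -2 0 0 0'
```

```text
t: 10.82
eef_pos: [0.535, 0.2336, 0.2624]
ee_rot: [-3.141, 0.002, -2.718]
force: [-0.4, -0.0, -5.4]
width: 0.0397
```

The underside is 6 mm below the tips with no contact force, so the studs are in the holes. Continuing down.

```bash
python3 -m inch '0 0 0 -0.4 0 0 0;0 0 0 -0.8 0 0 0;0 0 0 -1.2 0 0 0;0 0 0 -1.6 0 0 0;0 0 0 -1.8 0 0 0;0 0 0 -1.9 0 0 0;0 0 0 -1.9 0 0 0;0 0 0 -1.9 0 0 0'
```

```text
t: 11.82
eef_pos: [0.5351, 0.2336, 0.2435]
ee_rot: [-3.141, 0.002, -2.718]
force: [-0.0, 0.6, -5.8]
width: 0.0396
```

Still free, about 1.5 mm to go. Easing down to contact.

```bash
python3 -m inch '0 0 0 -0.05 0 0 0;0 0 0 -0.1 0 0 0;0 0 0 -0.15 0 0 0;0 0 0 -0.2 0 0 0;0 0 0 -0.2 0 0 0;0 0 0 -0.2 0 0 0'
```

```text
t: 12.58
eef_pos: [0.5353, 0.2335, 0.2423]
ee_rot: [-3.141, 0.003, -2.718]
force: [-1.5, -2.1, 4.8]
width: 0.0399
```

Contact at z = 0.2423 (expected 0.242), with the weight carried. Releasing.

```bash
python3 -m inch '0.5 0 0 0 0 0 0;0.7 0 0 0 0 0 0;0.7 0 0 0 0 0 0;0.8 0 0 0 0 0 0;0.8 0 0 0 0 0 0;0.8 0 0 1 0 0 0;0.8 0 0 3 0 0 0;0.8 0 0 7 0 0 0;0.8 0 0 12 0 0 0;0.8 -2 -3 16 0 0 0;0.8 -4 -6 18 0 0 0;0.8 -4 -6 18 0 0 0'
python3 - <<'E'
from h import *
np.set_printoptions(precision=4,suppress=True)
s=telemetry.get_state();print(s["eef_pos"],s["force"],s["width"])
o=[];F={}
for c,cr in [("scene",(330,140,450,250)),("side",(205,150,325,260)),]:
    f=F[c]=grab_frame(c); save(f,c+"6.png",cr,3.3); o.append(cv2.imread("pics/"+c+"6.png"))
    for n,z in dict(mouth=.282,nozzle_sq=.2,nozzle_rd=0,nut_dish=0,glaze=0).items():
        for r in pinpoint(c,n)[:1]: F[c+n]=r["location"]; print(c,n,round(r["p"],2),onplane(f,r["location"],z))
print(tri(F["scene"],F["scenemouth"],F["side"],F["sidemouth"]))
cv2.imwrite("pics/both6.png",np.hstack(o))
E
```

```text
t: 14.08
eef_pos: [0.4949, 0.1721, 0.4264]
ee_rot: [-3.142, 0.009, -2.719]
force: [0.4, -0.5, -0.4]
width: 0.0703
[0.4949 0.1721 0.4264] [ 0.4397 -0.5367 -0.445 ] 0.0703230888178933
scene mouth 0.57 [0.5327 0.2239 0.282 ]
scene nozzle_sq 0.71 [0.5436 0.2379 0.2   ]
scene nozzle_rd 0.69 [ 0.5261 -0.3193  0.    ]
scene nut_dish 0.81 [ 0.6969 -0.0035  0.    ]
scene glaze 0.85 [0.6769 0.4237 0.    ]
side mouth 0.82 [0.5302 0.236  0.282 ]
side nozzle_sq 0.86 [0.5411 0.2291 0.2   ]
side nozzle_rd 0.89 [ 0.5144 -0.3302  0.    ]
side glaze 0.64 [0.6709 0.4234 0.    ]
[0.5348 0.2275 0.2812]
```

View pics/both6.png

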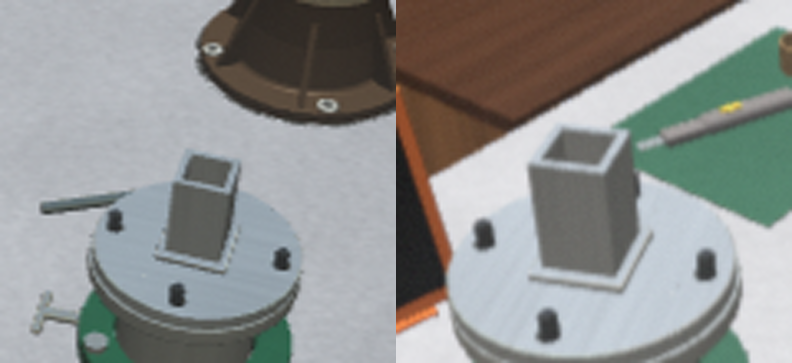

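The nozzle sits flat and home, with studs coming through at scene-crop (115,220), (282,258), (178,294) and the fourth behind the neck. The mouth triangulates to z = 0.281 (0.282 expected). Handing in.

```bash
python3 -c "
from station import arm
print(arm.job_done())"
```

```text
the job is handed in; nothing more can be done
None
```

The square-necked nozzle is on the barrel, flat on its flange with the studs through its holes. The gripper has let go and is clear. I handed the job in shortly after 14 s on the robot's clock.

- **Fit:** I measured the stud angle at about 24.2° in all three cameras and turned the nozzle to match. It slid down with no resistance until it touched at tool height 0.2423 m (0.242 m expected).
- **Last checks:** Both fixed cameras show the flange seated. Three studs stand proud of it, and the neck hides the fourth. The mouth triangulates to 0.281 m high (0.282 m expected), and the force on the tool after release is about zero.
- **Disagreements:** The networks' readings of the mouth and nozzle position differ by about 1 cm between the cameras. The mouth triangulates 6 mm off in y from the placed position. I put this down to network error.
- **Bystanders:** The round nozzle and glaze jar were found within about 1 cm of their first readings. The nut dish was too, but only in the scene camera. The arm never went near any of them.

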